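# Put the bell template away

### The arm

A 6-joint arm with a two-finger parallel gripper is mounted at the origin on the work surface. World frame = base frame: x ahead of the robot, y to its left, z up, the work surface at z = 0. Lengths are in mm, angles in rad, forces in N, time in s.
With the tool pointing down it reaches from about 375 to 750 mm from the base axis. Payload 9 kg.
Tool frame: the origin (TCP) lies midway between the tips of the shut fingers; the grasp point (between the pads) lies 19 mm behind it; z points along the fingers, y is the direction in which the jaws open and shut (so a half turn about z gives the same grasp; the last joint's range is limited). The gripper opens to 85 mm and grips with 20 to 120 N. Pads are 22 mm wide; open, the fingers measure 114 mm over their backs; the gripper's body (76 mm by 85 mm) begins 54 mm behind the grasp point. The pads swing forward as they close: fully open they stand 13 mm farther back than shut.
Start: joints at [-1.405, 0.104, 0.097, 1.564, 0, 1.353], TCP at [224.68, -556.38, 201.931] pointing down, gripper open.
Joint ranges: [-2.99, 2.99], [-0.84, 1.86], [-1.1, 1.16], [-1.84, 2.11], [-1.51, 1.56], [-3.14, 3.14]. Speed limits (rad/s): [2.22, 2.22, 2.57, 3.14, 3.14, 3.14].

### API

Orientations are given as a 3x3 rotation matrix whose columns are the frame's x, y, z axes.
In Python, from station import ctrl, snapshot gives the robot as it stands.
- The arm moves only by the shell command python3 -m handwheel 'ROWS'. ROWS is JSON, a list that holds one entry, the list of rows, each a list of 5 numbers: the finger opening in mm, from 0 to 85.4, then the shift along the tool's x, y, z in units of 0.4 m (1.0 is 0.4 m), then the turn about the tool's z in units of pi rad (1.0 is pi rad). A call has 1 to 12 rows; each row is the pose to reach, as a shift and turn from the pose commanded when the call began, along the tool's axes at that moment, turning the shorter way round; what a row does not reach only later rows make up. A row lasts 1/10 s, in which the tool goes at most 50 mm and 8.59 degrees, less where a joint would pass 70% of its speed; a pose out of reach is approached as far as the arm can. A call with a number of a shift or a turn outside -1 to 1 is refused whole. A call with a gripper value outside its range is refused whole. The fingers move at their own pace and stop on an object; the grip force is fixed at half the most. Time passes only in rows, so rows that repeat a pose let the fingers close. It gives the time, the measured TCP pose, the force and the opening at its end, in the units of the state.
- ctrl.read_state(): the state, without advancing time (a new reading comes with each control period).
- snapshot(name): name is "scene" or "top"; returns a dict with "image" (400x640x3 uint8, red, green, blue), "fx", "fy", "cx", "cy" (pixels), "pose" (4x4, takes a point from camera to world coordinates). Camera axes: x right, y up, looking along -z (the intrinsics and any distortion apply to the point x, -y, -z); pixel columns grow to the right and rows downward; lengths in mm; the calibration is good to about 2 mm. A picture is of the moment at which its call begins. There is no depth.
- ctrl.finish_job(): hands the job in, once; it reports no verdict.
The state is a dict: "time": time; "joint_pos": joint angles; "joint_velocities": joint speeds; "joint_torque": joint torques, N m; "ee_pos": TCP position; "eef_rot": TCP orientation; "force": force on the tool from outside, world axes, zero at the start; "moment": the same for the moment, N m; "gripper_width": finger opening in mm.
Only numpy, scipy, OpenCV 4.12 (cv2) and the standard library are available. Lean on these libraries where they do the work, as an engineer would, in place of code of your own. Each camera call takes 0.05 s, during which the arm holds its last target. There are 200 camera calls.

### The job

One bell-shaped template and one straight template hang on the bench stand. Lift the bell-shaped one (it gets wider towards its foot) up and off its hook and slide it upright, foot first, into the empty end slot of the wooden rack; bring it right down to the bottom of the slot before you let go. Leave the straight template hanging and do not disturb the other things on the bench.

Things in the scene. Friction and masses are not known exactly. Their poses are not given: they have to be found in the camera images.
- bell_template: Template to put away: bare plywood plate 8 mm thick (x), 170 mm tall (z), about 0.08 kg. Origin: centre of its foot (bottom edge). Width (y) 92 mm up to 45 mm above the foot, sloping in to 56 mm at 83 mm, then 56 mm to the top; solid grip tab from 115 mm to the top. Hangs upright on either hook, foot 12 mm above the bench. Front and back alike: may go into the slot either way round.
- bell_template_window (a point): Middle of the top edge of the bell template's window, 115 mm above its foot: the edge that rests on the hook. The window goes through the plate, 36 mm wide (y), from 83 to 115 mm above the foot.
- strip_template: The other hanging template, to be left alone: same plywood, thickness, height, window, grip tab and origin, but a straight 56 mm wide all the way down. It hangs on the other hook.
- stand: Fixed dark steel stand, origin on the bench under its post. Base 14 mm high, x -45 to +45 mm, 260 mm wide. Cross bar 16 x 16 mm, 210 mm along y, top at 127 mm, with two hooks pointing along -x at y = +80 and -80 mm: level strips 22 mm wide, 4 mm thick, top at 127 mm, ending in an upturned lip at x -74 to -78 mm, its top at 139 mm. Nothing of the stand is higher than the lips.
- hook_left (a point): Point on top of the strip of the hook at the stand's +y side, 127 mm above the bench, in the middle plane of the template hanging there; the lip's inner face is 14 mm further along the stand's -x. Axes as the stand's.
- hook_right (a point): The same point on the hook at the stand's -y side.
- rack: Fixed dark wooden block, 150 (x) x 130 (y) x 50 mm, origin at the centre of its underside. Three straight slots along its y, open at the top, at x = -45, 0 and +45 mm. The first two hold short fixed templates (their tops at most 100 mm above the bench); the one at x = +45 mm is empty: 11 mm wide (x), 98 mm long (y), 40 mm deep, with 3 mm chamfered mouth.
- slot_floor (a point): Centre of the empty slot's floor, 10 mm above the bench; axes as the rack's (x across the slot, y along it, z up).
- slot_mouth (a point): Centre of the empty slot's mouth, 50 mm above the bench; axes as the rack's.
- mouthpiece: Bystander: brass mouthpiece standing on its 27 mm rim, 66 mm tall, beyond the middle of the bench. Origin: centre of its underside.
- jar: Bystander: amber jar with black cap, 56 mm across, 60 mm tall, on the far left of the bench. Origin: centre of its underside.
- mallet: Bystander: hammer, 260 mm long, lying at the far right of the bench, roughly along y. Origin: its underside, about mid-length; handle to its -x.

How it is judged (in metres and radians):
On the way, in this order (a step that is already met when the one before it is completed fails the run):
1. the bell-shaped template has been lifted off its hook and is held clear of the stand and the bench (distance of bell_template from where it was at the start of the episode above 0.06 m and contact force between bell_template and stand below 0.05 N and height (world z) of bell_template above 0.015 m and contact force between the fingers and bell_template above 1 N), for 0.1 s.
2. the template stands on the bottom of the empty slot while still held (x of bell_template in the frame of slot_floor between -0.004 and 0.004 m and y of bell_template in the frame of slot_floor between -0.006 and 0.006 m and z of bell_template in the frame of slot_floor below 0.004 m and angle between bell_template's own z axis and vertical below 0.12 rad and angle between the x axis of bell_template and the x axis of rack, either way round below 0.12 rad and contact force between the fingers and bell_template above 1 N), for 0.1 s.
At the end, for the whole second after the job is handed in: Bell template released, at rest, foot down in the empty slot: foot within 4 mm of the floor, 4 mm across and 6 mm along the slot centre, lean and turn under 0.12 rad; straight template within 15 mm, mouthpiece, jar and hammer within 20 mm of their starts (x of bell_template in the frame of slot_floor between -0.004 and 0.004 m and y of bell_template in the frame of slot_floor between -0.006 and 0.006 m and z of bell_template in the frame of slot_floor below 0.004 m and angle between bell_template's own z axis and vertical below 0.12 rad and angle between the x axis of bell_template and the x axis of rack, either way round below 0.12 rad and linear speed of bell_template below 0.02 m/s and distance of strip_template from where it was at the start of the episode below 0.015 m and distance of each of mouthpiece, jar, mallet from where it was at the start of the episode below 0.02 m); the robot touches nothing.
It fails at once if the straight template is knocked off or shifted more than 40 mm (distance of strip_template from where it was at the start of the episode above 0.04 m).
It fails at once if a bystander is shifted more than 40 mm (distance of any of mouthpiece, jar, mallet from where it was at the start of the episode above 0.04 m).
It also fails if it takes over 48 s, if anything falls off the work surface, if the arm or the gripper's body presses on something with over 40 N, if the wrist force passes 120 N, or if a joint passes its speed limit or range.

## Working session

There is one attempt and no reset: what is moved stays moved. The work goes in short steps, Python scripts to look and compute and a shell command to move; the robot and the scene stay as the last step left them, time stands still between calls to the robot, and variables do not carry over. Pictures are saved under pics/ and viewed, about 8 in all and at most 12, crops included, and the job is handed in when it is done.

```bash
mkdir -p pics; ls; python3 - <<'E'
from station import ctrl, snapshot
import cv2,numpy as np,pickle
for n in("scene","top"):
    s=snapshot(n); pickle.dump(s,open(f'pics/{n}0.pkl','wb'))
    cv2.imwrite(f'pics/{n}0.png',s['image'][:,:,::-1]); print(n,{k:(np.round(v,3).tolist()) for k,v in s.items() if k!='image'})
st=ctrl.read_state();print(st)
E
```

```text
pics
scene {'fx': 409.498, 'fy': 409.498, 'cx': 321.854, 'cy': 205.675, 'pose': [[-0.528, -0.649, 0.548, 1103.942], [0.849, -0.407, 0.336, 276.559], [0.004, 0.643, 0.766, 787.503], [0.0, 0.0, 0.0, 1.0]]}
top {'fx': 463.936, 'fy': 463.936, 'cx': 312.228, 'cy': 202.787, 'pose': [[0.014, 0.994, -0.104, 498.797], [-1.0, 0.012, -0.019, -33.638], [-0.017, 0.104, 0.994, 1147.328], [0.0, 0.0, 0.0, 1.0]]}
{'time': 0.1, 'joint_pos': array([-1.40469118e+00,  1.04643636e-01,  9.65405279e-02,  1.56387883e+00,
        3.40217663e-05,  1.35312713e+00]), 'joint_velocities': array([ 0.00138745, -0.00119669,  0.0018689 ,  0.0012111 ,  0.00131836,
        0.00029007]), 'joint_torque': array([ 6.26369976e-03, -5.58208930e+01,  5.04721105e+01,  1.31128938e-02,
       -2.44792882e-04,  2.96233384e-07]), 'ee_pos': array([ 224.63567644, -556.01309462,  201.19414083]), 'eef_rot': array([[ 9.27258072e-01,  3.74422811e-01, -1.62477557e-04],
       [ 3.74422734e-01, -9.27257373e-01,  1.17491371e-03],
       [ 2.89255982e-04, -1.15028352e-03, -9.99999297e-01]]), 'force': array([ 0.65700037, -0.30056701,  0.43964125]), 'moment': array([ 0.05641194, -0.039765  , -0.0417489 ]), 'gripper_width': 85.29131706568437}
```

View pics/scene0.png

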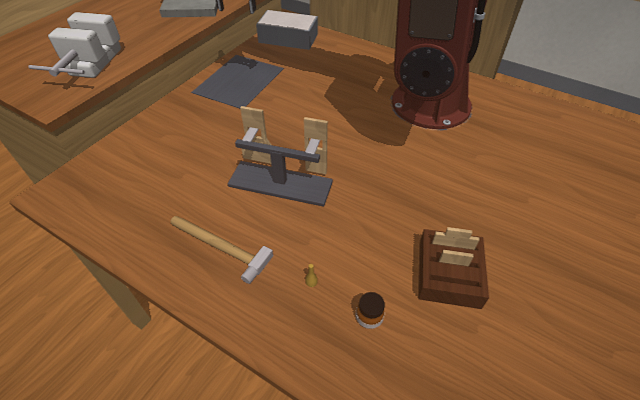

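View pics/top0.png

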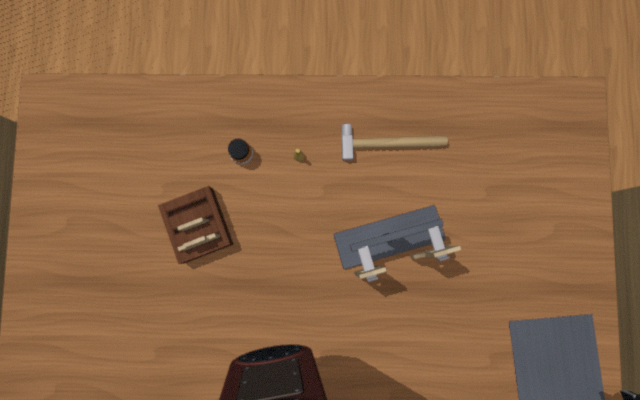

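The scene shows the stand with its two templates (scene 255,135 and 315,145) and the rack at (455,265). In the top view the right one (438,253) has the wider foot, so it looks like the bell. I'll zoom in.

```bash
python3 - <<'E'
import cv2,numpy as np,pickle
t=pickle.load(open('pics/top0.pkl','rb'))['image'][:,:,::-1]; s=pickle.load(open('pics/scene0.pkl','rb'))['image'][:,:,::-1]
def c(i,x,y,w,h,k): return cv2.resize(i[y:y+h,x:x+w],None,fx=k,fy=k,interpolation=cv2.INTER_CUBIC)
a=np.vstack([c(t,330,200,133,100,6)]);cv2.imwrite('pics/c1.png',a)
b=np.hstack([c(t,150,175,100,100,4),c(s,400,220,100,100,4)])
d=c(s,225,95,133,50*2+15,5); d=cv2.resize(d,(800,int(d.shape[0]*800/d.shape[1])))
cv2.imwrite('pics/c2.png',b); cv2.imwrite('pics/c3.png',c(s,225,95,130,115,5))
E
```

```text
(no output)
```

View pics/c1.png

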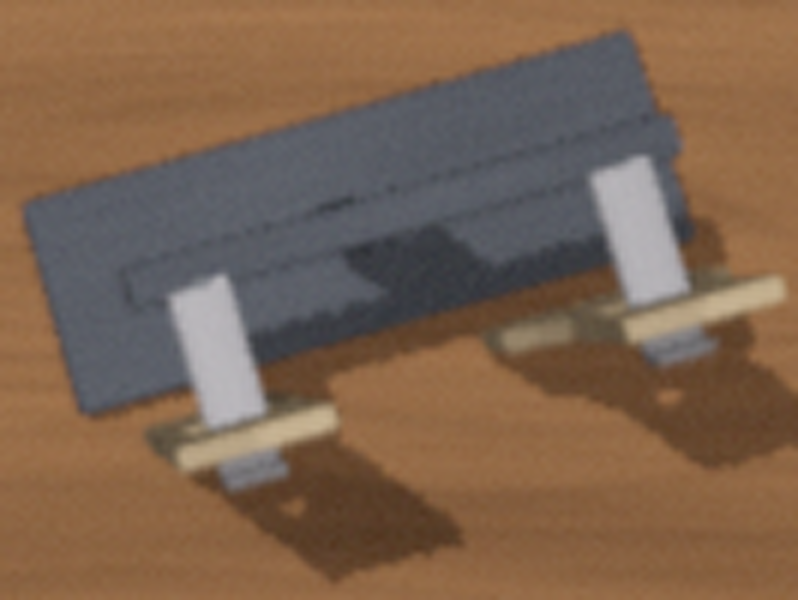

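View pics/c2.png

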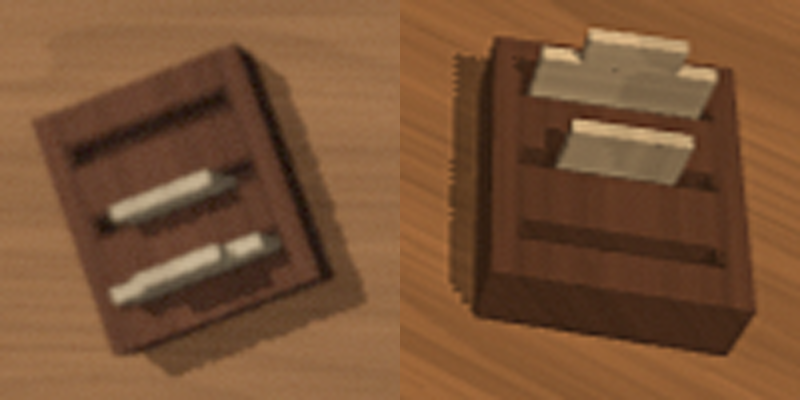

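View pics/c3.png

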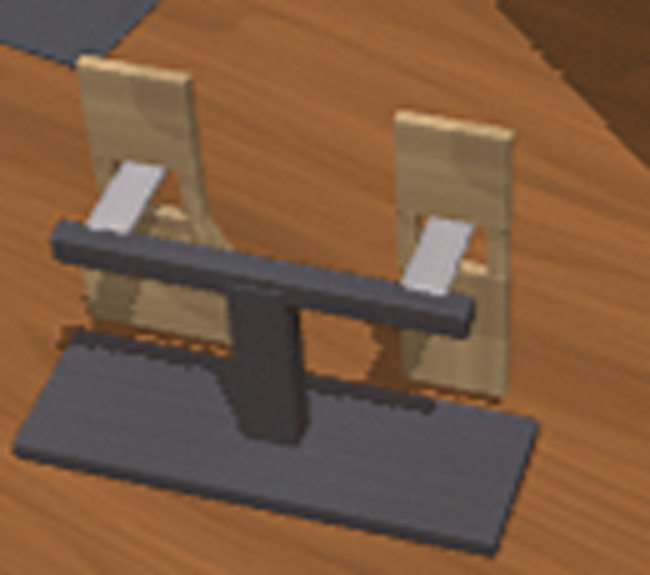

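The crops confirm it. In scene crop c3 the left template (about 150,200) flares at its foot and hangs on the stand's -y hook; the right one (455,250) is straight. The empty slot is the rack's +x one: top crop (150,127), scene crop (620,240). Next I'll fit the poses from corner pixels in both views.

```bash
cat > geo.py <<'E'
import numpy as np,pickle
from scipy.optimize import least_squares
C={n:pickle.load(open(f'pics/{n}0.pkl','rb')) for n in('top','scene')}
def proj(n,P):
    c=C[n];T=np.linalg.inv(c['pose']);q=np.atleast_2d(P)@T[:3,:3].T+T[:3,3];q=q*[1,-1,-1]
    return np.c_[c['cx']+c['fx']*q[:,0]/q[:,2],c['cy']+c['fy']*q[:,1]/q[:,2]]
def px(X,Y,ox,oy,k): return (X+.5)/k-.5+ox,(Y+.5)/k-.5+oy
def world(p,L):
    c,s=np.cos(p[2]),np.sin(p[2]);L=np.atleast_2d(L).astype(float)
    return np.c_[p[0]+c*L[:,0]-s*L[:,1],p[1]+s*L[:,0]+c*L[:,1],L[:,2]]
def fit(obs,p0):
    f=lambda p:np.concatenate([(proj(n,world(p,l))[0]-uv) for n,uv,l in obs])
    r=least_squares(f,p0,x_scale=[1,1,.01],loss='soft_l1')
    return r.x,f(r.x).reshape(-1,2)
E
python3 - <<'E'
from geo import *
np.set_printoptions(precision=2,suppress=True)
T=lambda X,Y,l:('top',px(X,Y,330,200,6),l)
S=lambda X,Y,l:('scene',px(X,Y,225,95,5),l)
RT=lambda X,Y,l:('top',px(X,Y,150,175,4),l)
RS=lambda X,Y,l:('scene',px(X,Y,400,220,4),l)
rack=[RT(35,122,(75,65,50)),RT(238,45,(75,-65,50)),RT(118,355,(-75,65,50)),
 RS(78,270,(75,-65,50)),RS(355,310,(75,65,50)),RS(95,38,(-75,-65,50)),RS(335,68,(-75,65,50)),RS(80,315,(75,-65,0)),RS(325,355,(75,65,0))]
stand=[T(25,203,(45,130,14)),T(628,33,(45,-130,14)),T(85,412,(-45,130,14)),
 S(15,440,(45,-130,14)),S(493,545,(45,130,14)),S(540,425,(-45,130,14)),S(75,333,(-45,-130,14))]
bell=[T(625,318,(4,28,182)),T(785,277,(4,-28,182)),T(785,300,(-4,-28,182)),T(628,342,(-4,28,182)),
 S(80,57,(-4,-28,182)),S(190,74,(-4,28,182)),S(80,68,(4,-28,182)),S(190,83,(4,28,182))]
strip=[T(178,448,(4,28,182)),T(335,404,(4,-28,182)),T(340,425,(-4,-28,182)),T(182,472,(-4,28,182)),
 S(398,112,(-4,-28,182)),S(513,130,(-4,28,182)),S(398,122,(4,-28,182)),S(513,137,(4,28,182))]
out={}
for n,o,p0 in(('rack',rack,(600,250,.3)),('stand',stand,(550,-200,.3)),('bell',bell,(500,-330,.3)),('strip',strip,(500,-150,.3))):
    p,r=fit(o,p0);out[n]=p;print(n,p,'\n',r.T)
print('bell in stand-> expected',world(out['stand'],[(-60,-80,0),(-60,80,0)]))
print('slot',world(out['rack'],[(45,0,10)]))
pickle.dump(out,open('fit.pkl','wb'))
E
```

```text
rack [557.84 268.92   0.38] 
 [[-0.96 -0.69 -1.15  2.54 -0.42 -0.32 -0.95 -2.48 -0.5 ]
 [-0.02 -0.16  0.81 -0.22  0.18 -0.85  0.04  0.15  0.28]]
stand [ 537.02 -200.7     0.28] 
 [[-1.06  0.85 -0.91 -1.33  0.13 -0.13  0.32]
 [-0.4  -0.67  0.68  0.3   0.11 -1.2  -1.57]]
bell [ 502.54 -294.35    0.28] 
 [[-0.45 -1.01  0.15  0.19  0.34  0.03 -0.96 -1.17]
 [ 0.45 -0.   -0.07  0.22 -0.27  0.23 -0.53  0.41]]
strip [ 456.56 -141.22    0.3 ] 
 [[-0.45 -0.56 -0.23  0.03 -0.14 -0.11 -1.09 -0.95]
 [ 0.51  0.03  0.29  0.28 -0.14  0.1  -0.07  0.81]]
bell in stand-> expected [[ 501.93 -294.35    0.  ]
 [ 456.94 -140.8     0.  ]]
slot [[599.64 285.59  10.  ]]
```

```bash
cat > ov.py <<'E'
from geo import *
import cv2
def overlay(fn,n,img,ox,oy,w,h,k,polys):
    a=cv2.resize(img[oy:oy+h,ox:ox+w,::-1],None,fx=k,fy=k,interpolation=cv2.INTER_CUBIC)
    for P,col in polys:
        q=(proj(n,P)-[ox,oy]+.5)*k-.5
        cv2.polylines(a,[np.round(q*8).astype(int).reshape(-1,1,2)],True,col,1,cv2.LINE_AA,3)
    return a
def rect(x0,x1,y0,y1,z): return [(x0,y0,z),(x1,y0,z),(x1,y1,z),(x0,y1,z)]
E
python3 - <<'E'
from ov import *
RT=lambda X,Y,l:('top',px(X,Y,150,175,4),l)
RS=lambda X,Y,l:('scene',px(X,Y,400,220,4),l)
rack=[RT(35,122,(75,65,50)),RT(238,45,(75,-65,50)),RT(118,355,(-75,65,50)),
 RS(355,310,(75,65,50)),RS(95,38,(-75,-65,50)),RS(335,68,(-75,65,50)),RS(325,355,(75,65,0)),RS(76,316,(75,-65,0))]
p,r=fit(rack,(557,269,.38));print(p,r.T.round(2),world(p,[(45,0,10)]))
out=pickle.load(open('fit.pkl','rb'));out['rack']=p;pickle.dump(out,open('fit.pkl','wb'))
Y=(0,255,255);G=(0,255,0)
pol=[(world(p,rect(-75,75,-65,65,50)),Y),(world(p,rect(-75,75,-65,65,0)),Y),(world(p,rect(36.5,53.5,-52,52,50)),G)]
a=[overlay('','top',C['top']['image'],152,180,92,92,4.3,pol),overlay('','scene',C['scene']['image'],408,225,92,92,4.3,pol)]
cv2.imwrite('pics/ov1.png',np.hstack(a))
E
```

```text
[5.57722538e+02 2.69266839e+02 3.82084242e-01] [[-1.16 -0.94 -1.2  -0.14 -0.24 -0.87 -0.24 -1.22]
 [ 0.12 -0.15  0.89  0.16 -0.78 -0.    0.26  0.02]] [[599.47756662 286.04532433  10.        ]]
```

View pics/ov1.png

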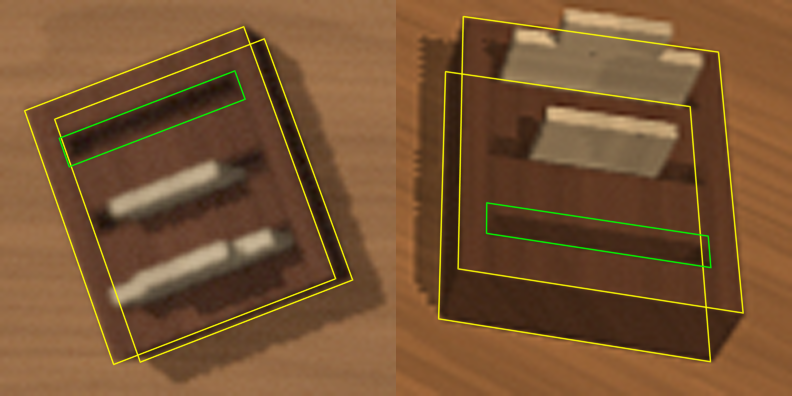

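The scene overlay fits. The top view is offset by about 1 px (2 mm), so I'll correct that later by comparing the held template with the slot. Now I'll work out the approach to the bell.

```bash
cat > go.py <<'E'
import sys,numpy as np
from station import ctrl
def delta(x,y,z,yaw):
    s=ctrl.read_state();R=s['eef_rot'];d=np.array([x,y,z])-s['ee_pos']
    cur=np.arctan2(R[1,1],R[0,1]);dy=(yaw-cur+np.pi/2)%np.pi-np.pi/2   # yaw of tool y axis, half-turn symmetric
    print('t',round(s['time'],2),'tcp',s['ee_pos'].round(1),'yaw',round(cur,3),'F',s['force'].round(1),'w',round(s['gripper_width'],1),'tilt',R[:2,2].round(4))
    print('row:',(R.T@d/400).round(4).tolist(),'turn',round(-dy/np.pi,4),'alt',round(-dy/np.pi+np.sign(dy),4))
if __name__=='__main__': delta(*map(float,sys.argv[1:5]))
E
python3 go.py 502.3 -294.3 230 0.28
```

```text
t 0.1 tcp [ 224.6 -556.   201.2] yaw -1.187 F [ 0.7 -0.3  0.4] w 85.3 tilt [-0.0002  0.0012]
row: [0.8887, -0.3469, -0.0714] turn -0.467 alt 0.533
```

```bash
python3 -m handwheel '[[[60,0.1,-0.04,-0.07,-0.05],[60,0.2,-0.08,-0.0714,-0.1],[60,0.3,-0.12,-0.0714,-0.15],[60,0.4,-0.16,-0.0714,-0.2],[60,0.5,-0.2,-0.0714,-0.25],[60,0.6,-0.235,-0.0714,-0.3],[60,0.7,-0.275,-0.0714,-0.35],[60,0.8,-0.312,-0.0714,-0.4],[60,0.86,-0.335,-0.0714,-0.44],[60,0.8887,-0.3469,-0.0714,-0.467],[60,0.8887,-0.3469,-0.0714,-0.467],[60,0.8887,-0.3469,-0.0714,-0.467]]]'; python3 go.py 502.3 -294.3 148 0.28
```

```text
time: 1.3
ee_pos: [502.1, -294.7, 230.1]
eef_rot: [[-0.273, 0.962, -0.001], [0.962, 0.273, 0.0], [0.0, -0.001, -1.0]]
force: [-0.1, -0.5, -0.5]
gripper_width: 60.2
t 1.3 tcp [ 502.1 -294.7  230.1] yaw 0.277 F [-0.1 -0.5 -0.5] w 60.2 tilt [-0.0006  0.0002]
row: [0.0007, 0.001, 0.2053] turn -0.0009 alt 0.9991
```

```bash
python3 -m handwheel '[[[60,0,0.001,0.07,-0.001],[60,0,0.001,0.14,-0.001],[60,0.0007,0.001,0.19,-0.001],[60,0.0007,0.001,0.2053,-0.001],[40,0.0007,0.001,0.2053,-0.001],[20,0.0007,0.001,0.2053,-0.001],[0,0.0007,0.001,0.2053,-0.001],[0,0.0007,0.001,0.2053,-0.001],[0,0.0007,0.001,0.2053,-0.001],[0,0.0007,0.001,0.2053,-0.001],[0,0.0007,0.001,0.2053,-0.001],[0,0.0007,0.001,0.2053,-0.001]]]'; python3 go.py 502.3 -294.3 188 0.28; python3 - <<'E'
from station import snapshot
import cv2,numpy as np
s=snapshot('scene')['image'][:,:,::-1];t=snapshot('top')['image'][:,:,::-1]
c=lambda i,x,y,w,h,k:cv2.resize(i[y:y+h,x:x+w],None,fx=k,fy=k,interpolation=cv2.INTER_CUBIC)
cv2.imwrite('pics/g1.png',np.hstack([c(s,200,70,130,130,3),c(t,350,180,130,130,3)]))
E
```

```text
time: 2.5
ee_pos: [503.3, -294.8, 149.8]
eef_rot: [[-0.28, 0.96, 0.002], [0.96, 0.28, -0.002], [-0.002, 0.001, -1.0]]
force: [-0.4, 0.6, 6.5]
gripper_width: 4.5
t 2.5 tcp [ 503.3 -294.8  149.8] yaw 0.283 F [-0.4  0.6  6.5] w 4.5 tilt [ 0.0017 -0.0018]
row: [0.0017, -0.0019, -0.0955] turn 0.001 alt -0.999
```

View pics/g1.png

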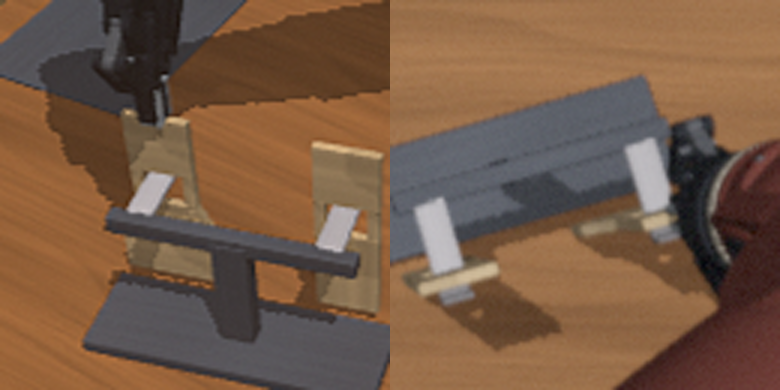

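```bash
python3 -m handwheel '[[[0,0,0,0,0],[0,0,0,0,0]]]'; python3 - <<'E'
from ov import *
from station import snapshot,ctrl
s=ctrl.read_state();print(s['gripper_width'],s['force'],s['moment'])
im=snapshot('scene')['image']
o=pickle.load(open('fit.pkl','rb'))['bell']
p=s['ee_pos'];Z=s['eef_rot'][:,2];X=s['eef_rot'][:,0]
pol=[(world(o,rect(-4,4,-28,28,182)),(0,255,255)),(world(o,[(4,-18,95),(4,-18,127),(4,18,127),(4,18,95)]),(0,255,0)),
 (np.array([p-11*X,p+11*X]),(0,0,255)),(np.array([p-11*X-19*Z,p+11*X-19*Z]),(255,0,0))]
cv2.imwrite('pics/g2.png',overlay('','scene',im,225,85,60,60,10,pol))
E
```

```text
time: 2.8
ee_pos: [503.3, -294.8, 149.8]
eef_rot: [[-0.279, 0.96, 0.002], [0.96, 0.279, -0.002], [-0.002, 0.001, -1.0]]
force: [0.2, -0.7, 6.2]
gripper_width: 4.6
4.644783834527951 [ 0.18549908 -0.712948    6.23872467] [-0.08440581  0.05912467  0.0450421 ]
```

View pics/g2.png

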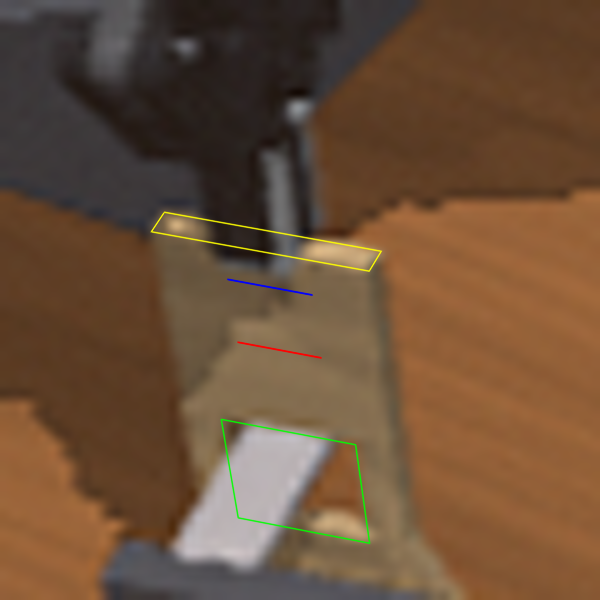

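```bash
python3 - <<'E'
from ov import *
from station import snapshot,ctrl
im=snapshot('scene')['image'];o=pickle.load(open('fit.pkl','rb'))['bell']
for z in range(215,130,-5):
    r=[]
    for y in(-16,-11,-6,0,6,11,16):
        for A in(im,C['scene']['image']):
            u,v=proj('scene',world(o,[(5,y,z)]))[0];r.append(int(cv2.getRectSubPix(A[:,:,:].copy(),(1,1),(u,v)).mean()))
    print(z,r[0::2],'before',r[1::2])
s=ctrl.read_state();p=s['ee_pos']
for h in(0,19,40,73,100): print(h,proj('scene',p+[0,0,h])[0].round(1))
E
```

```text
215 [28, 31, 32, 34, 31, 46, 69] before [83, 82, 83, 81, 83, 85, 97]
210 [32, 31, 31, 32, 70, 75, 60] before [84, 83, 83, 84, 83, 104, 100]
205 [44, 32, 31, 32, 76, 74, 55] before [83, 82, 83, 85, 101, 101, 104]
200 [59, 36, 32, 31, 88, 70, 61] before [83, 83, 82, 97, 99, 99, 100]
195 [55, 37, 31, 32, 97, 71, 67] before [79, 80, 93, 97, 97, 97, 97]
190 [81, 38, 33, 37, 91, 68, 76] before [132, 116, 137, 129, 125, 129, 122]
185 [109, 48, 36, 32, 80, 109, 166] before [159, 172, 154, 161, 146, 140, 150]
180 [85, 48, 34, 43, 106, 104, 100] before [109, 108, 107, 105, 97, 99, 99]
175 [84, 84, 84, 80, 80, 97, 97] before [103, 104, 104, 101, 94, 94, 95]
170 [83, 83, 83, 80, 78, 98, 97] before [105, 104, 104, 103, 94, 96, 96]
165 [86, 87, 86, 84, 101, 102, 102] before [110, 111, 110, 107, 99, 100, 100]
160 [90, 91, 112, 113, 107, 105, 105] before [114, 113, 113, 112, 104, 103, 103]
155 [84, 95, 111, 109, 108, 99, 99] before [107, 109, 108, 108, 106, 99, 97]
150 [83, 107, 112, 110, 112, 108, 106] before [108, 109, 108, 107, 109, 107, 106]
145 [102, 110, 109, 110, 108, 110, 109] before [107, 106, 106, 107, 106, 107, 106]
140 [106, 107, 105, 106, 107, 107, 106] before [103, 102, 103, 104, 104, 104, 105]
135 [107, 107, 105, 104, 105, 105, 107] before [104, 104, 103, 102, 101, 103, 105]
0 [252.5 119.5]
19 [251.5 113.2]
40 [250.3 106. ]
73 [248.5  94.3]
100 [246.9  84.2]
```

```bash
python3 -m handwheel '[[[0,0,0,-0.01,0],[0,0,0,-0.02,0],[0,0,0,-0.02,0],[0,0,0,-0.02,0]]]'; python3 - <<'E'
from ov import *
from station import snapshot,ctrl
s=ctrl.read_state();print(s['gripper_width'],s['force'],s['moment'])
im=snapshot('scene')['image'];t=snapshot('top')['image']
o=pickle.load(open('fit.pkl','rb'))['bell']
p=s['ee_pos'];Z=s['eef_rot'][:,2];X=s['eef_rot'][:,0]
pol=[(world(o,rect(-4,4,-28,28,182)),(0,255,255)),(np.array([p-11*X,p+11*X]),(0,0,255))]
a=overlay('','scene',im,205,45,80,120,5,pol)
b=overlay('','scene',C['scene']['image'],205,35,80,120,5,[(np.array([[224.6,-556,201.2],[224.6,-556,240]]),(0,0,255))])
cv2.imwrite('pics/g3.png',np.hstack([a,b]))
E
```

```text
time: 3.3
ee_pos: [502.6, -294.2, 156.3]
eef_rot: [[-0.28, 0.96, -0.0], [0.96, 0.28, -0.0], [-0.0, -0.0, -1.0]]
force: [0.6, -0.2, -1.1]
gripper_width: 4.8
4.78617278148132 [ 0.59905336 -0.18787502 -1.06677671] [ 0.00686812  0.03430226 -0.00664773]
```

View pics/g3.png

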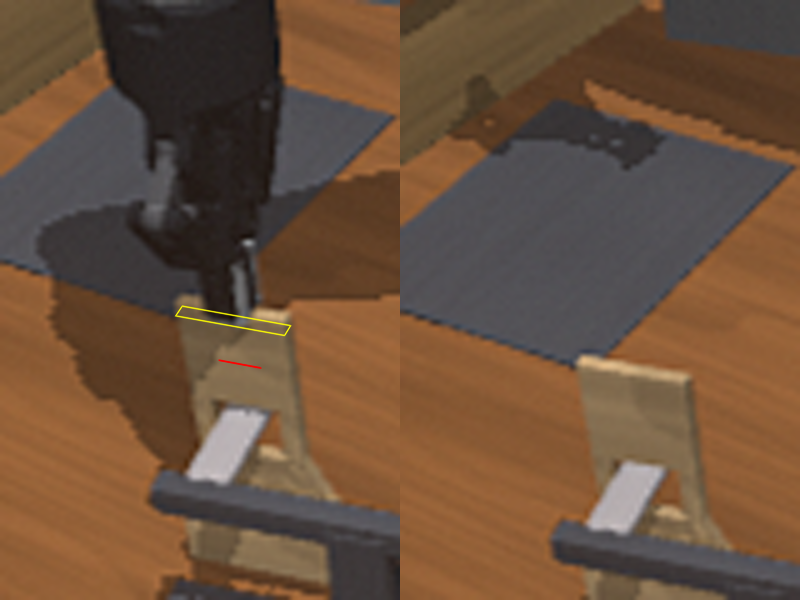

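The template rose with the gripper and the pull is 1.1 N, so it is held. The fingertips overlap the tab less than expected, though. I'll put it back on the hook and take a slightly deeper grip.

```bash
python3 -m handwheel '[[[0,0,0,0.01,0],[0,0,0,0.018,0],[20,0,0,0.018,0],[40,0,0,0.018,0],[40,0,0,0.03,0],[40,0,0,0.036,0],[20,0,0,0.036,0],[0,0,0,0.036,0],[0,0,0,0.036,0],[0,0,0,0.036,0],[0,0,0,0.036,0],[0,0,0,0.036,0]]]'; python3 go.py 502.3 -294.3 148 0.28
```

```text
time: 4.6
ee_pos: [502.7, -294.3, 142.0]
eef_rot: [[-0.279, 0.96, 0.0], [0.96, 0.279, -0.0], [-0.0, 0.0, -1.0]]
force: [0.4, -0.2, 0.2]
gripper_width: 5.6
t 4.6 tcp [ 502.7 -294.3  142. ] yaw 0.283 F [ 0.4 -0.2  0.2] w 5.6 tilt [ 0.0001 -0.0002]
row: [0.0002, -0.001, -0.015] turn 0.001 alt -0.999
```

```bash
python3 -m handwheel '[[[0,0,0,-0.02,0],[0,0,0,-0.04,0],[0,0,0,-0.05,0],[0,0,0,-0.05,0],[0,0,-0.03,-0.05,0],[0,0,-0.07,-0.05,0],[0,0,-0.11,-0.05,0],[0,0,-0.15,-0.05,0],[0,0,-0.18,-0.06,0],[0,0,-0.18,-0.1,0],[0,0,-0.18,-0.15,0],[0,0,-0.18,-0.2,0]]]'; python3 go.py 599.5 286 260 0.382
```

```text
time: 5.8
ee_pos: [432.8, -314.4, 222.7]
eef_rot: [[-0.279, 0.96, -0.0], [0.96, 0.279, 0.0], [0.0, -0.0, -1.0]]
force: [0.0, -0.2, -0.3]
gripper_width: 5.7
t 5.8 tcp [ 432.8 -314.4  222.7] yaw 0.283 F [ 0.  -0.2 -0.3] w 5.7 tilt [-0.0002  0.0001]
row: [1.325, 0.8191, -0.0932] turn -0.0316 alt 0.9684
```

```bash
python3 -m handwheel '[[[0,0,0,-0.08,0],[0,0,0,-0.17,0],[0,0,0,-0.25,0],[0,0,0,-0.3,0],[0,0.04,0.025,-0.3,0],[0,0.12,0.074,-0.3,-0.003],[0,0.21,0.13,-0.3,-0.006],[0,0.3,0.185,-0.3,-0.009],[0,0.39,0.24,-0.3,-0.012],[0,0.48,0.3,-0.3,-0.015],[0,0.57,0.355,-0.3,-0.018],[0,0.66,0.41,-0.3,-0.02]]]'; python3 go.py 599.5 286 220 0.382
```

```text
time: 7.0
ee_pos: [517.0, -13.6, 342.1]
eef_rot: [[-0.339, 0.941, 0.0], [0.941, 0.339, -0.0], [-0.0, 0.0, -1.0]]
force: [0.4, -0.2, -0.6]
gripper_width: 5.7
t 7.0 tcp [517.  -13.6 342.1] yaw 0.346 F [ 0.4 -0.2 -0.6] w 5.7 tilt [ 0.0003 -0.0002]
row: [0.6347, 0.4482, 0.3052] turn -0.0114 alt 0.9886
```

```bash
python3 -m handwheel '[[[0,0.09,0.064,0,-0.002],[0,0.18,0.127,0,-0.004],[0,0.27,0.19,0,-0.006],[0,0.36,0.254,0,-0.008],[0,0.45,0.318,0,-0.01],[0,0.53,0.375,0.02,-0.0114],[0,0.6,0.424,0.08,-0.0114],[0,0.6347,0.4482,0.16,-0.0114],[0,0.6347,0.4482,0.23,-0.0114],[0,0.6347,0.4482,0.29,-0.0114],[0,0.6347,0.4482,0.3052,-0.0114],[0,0.6347,0.4482,0.3052,-0.0114]]]'; python3 go.py 599.5 286 220 0.382;  python3 - <<'E'
from ov import *
from station import snapshot,ctrl
D={n:snapshot(n) for n in('scene','top')};pickle.dump(D,open('pics/rack1.pkl','wb'))
s=ctrl.read_state();e=s['ee_pos'];R=s['eef_rot'];yaw=np.arctan2(R[1,1],R[0,1]);p=(e[0],e[1],yaw);f=e[2]-130;print(f)
r=pickle.load(open('fit.pkl','rb'))['rack'];Y=(0,255,255);G=(0,255,0)
out=[(-46,0),(46,0),(46,45),(28,83),(28,170),(-28,170),(-28,83),(-46,45)]
pol=[(world(r,rect(36.5,53.5,-52,52,50)),G),(world(r,rect(-75,75,-65,65,50)),Y)]+[(world(p,[(x,y,f+z) for y,z in out]),(0,0,255) if x>0 else (255,0,0)) for x in(4,-4)]
a=[overlay('','scene',D['scene']['image'],400,190,100,140,4,pol),overlay('','top',D['top']['image'],140,140,100,140,4,pol)]
cv2.imwrite('pics/r1.png',np.hstack(a))
E
```

```text
time: 8.2
ee_pos: [599.1, 284.0, 219.3]
eef_rot: [[-0.372, 0.928, -0.002], [0.928, 0.372, -0.001], [0.0, -0.002, -1.0]]
force: [-0.9, 0.3, 0.2]
gripper_width: 5.9
t 8.2 tcp [599.1 284.  219.3] yaw 0.382 F [-0.9  0.3  0.2] w 5.9 tilt [-0.0016 -0.0006]
row: [0.0042, 0.0027, -0.0017] turn -0.0001 alt 0.9999
91.6361886755059
```

View pics/r1.png

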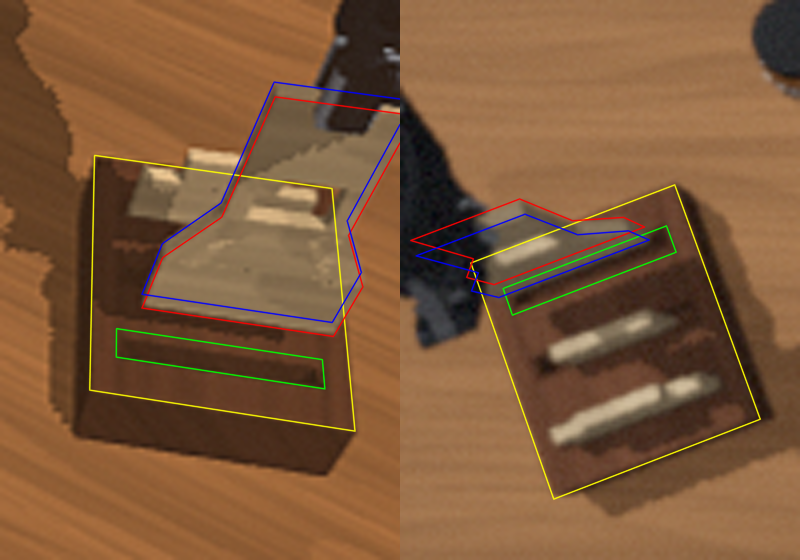

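The scene overlay of the held template matches the image to about 1 px, with its foot edge parallel to the slot. The top view has the same small bias for rack and template. I'll centre it and go down to just above the mouth, then slowly in.

```bash
python3 -m handwheel '[[[0,0.0042,0.0027,0,0],[0,0.0042,0.0027,0.03,0],[0,0.0042,0.0027,0.06,0],[0,0.0042,0.0027,0.08,0],[0,0.0042,0.0027,0.08,0],[0,0.0042,0.0027,0.08,0]]]'; python3 go.py 599.5 286 140 0.382
python3 -m handwheel '[[[0,0,0,0.01,0],[0,0,0,0.015,0],[0,0,0,0.02,0],[0,0,0,0.025,0],[0,0,0,0.03,0],[0,0,0,0.03,0]]]'; python3 go.py 599.5 286 140 0.382
```

```text
time: 8.9
ee_pos: [599.8, 286.5, 187.4]
eef_rot: [[-0.373, 0.928, -0.001], [0.928, 0.373, -0.0], [0.0, -0.001, -1.0]]
force: [0.1, 0.5, 0.2]
gripper_width: 6.1
t 8.9 tcp [599.8 286.5 187.4] yaw 0.382 F [0.1 0.5 0.2] w 6.1 tilt [-0.0008 -0.0003]
row: [-0.0008, -0.001, 0.1186] turn -0.0 alt 1.0
time: 9.5
ee_pos: [600.0, 286.5, 175.4]
eef_rot: [[-0.373, 0.928, -0.0], [0.928, 0.373, -0.0], [-0.0, -0.0, -1.0]]
force: [-0.5, -0.9, -1.3]
gripper_width: 6.3
t 9.5 tcp [600.  286.5 175.4] yaw 0.382 F [-0.5 -0.9 -1.3] w 6.3 tilt [-0.0004 -0.0002]
row: [-0.0008, -0.0015, 0.0886] turn -0.0 alt 1.0
```

```bash
python3 -m handwheel '[[[0,-0.0008,-0.0015,0.01,0],[0,-0.0008,-0.0015,0.02,0],[0,-0.0008,-0.0015,0.03,0],[0,-0.0008,-0.0015,0.03,0]]]' | grep -v rot
python3 -m handwheel '[[[0,0,0,0.01,0],[0,0,0,0.02,0],[0,0,0,0.03,0],[0,0,0,0.03,0]]]'|grep -v rot; python3 go.py 599.5 286 140 0.382
```

```text
time: 9.9
ee_pos: [599.3, 285.9, 162.9]
force: [-0.0, -0.1, 0.0]
gripper_width: 6.1
time: 10.3
ee_pos: [599.3, 286.0, 150.9]
force: [-0.2, 1.2, -1.6]
gripper_width: 6.2
t 10.3 tcp [599.3 286.  150.9] yaw 0.382 F [-0.2  1.2 -1.6] w 6.2 tilt [-0.001  -0.0003]
row: [-0.0001, 0.0005, 0.0272] turn -0.0 alt 1.0
```

```bash
python3 -m handwheel '[[[0,0,0,0.008,0],[0,0,0,0.016,0],[0,0,0,0.022,0],[0,0,0,0.022,0]]]'|grep -v rot
python3 -m handwheel '[[[0,0,0,0.004,0],[0,0,0,0.007,0],[0,0,0,0.007,0],[0,0,0,0.007,0]]]'|grep -v rot; python3 go.py 599.5 286 140 0.382
python3 - <<'E'
from ov import *
from station import snapshot,ctrl
D={n:snapshot(n) for n in('scene','top')}
s=ctrl.read_state();e=s['ee_pos'];R=s['eef_rot'];yaw=np.arctan2(R[1,1],R[0,1]);p=(e[0],e[1],yaw);f=10
r=pickle.load(open('fit.pkl','rb'))['rack'];Y=(0,255,255)
out=[(-46,40),(46,40),(46,45),(28,83),(28,170),(-28,170),(-28,83),(-46,45)]
pol=[(world(r,rect(-75,75,-65,65,50)),Y)]+[(world(p,[(x,y,f+z) for y,z in out]),(0,0,255) if x>0 else (255,0,0)) for x in(4,-4)]
a=[overlay('','scene',D['scene']['image'],400,190,100,140,4,pol),overlay('','top',D['top']['image'],140,140,100,140,4,pol)]
cv2.imwrite('pics/r2.png',np.hstack(a))
E
```

```text
time: 10.7
ee_pos: [599.5, 286.0, 142.5]
force: [-0.4, -0.6, -0.9]
gripper_width: 5.9
time: 11.1
ee_pos: [599.7, 286.0, 140.3]
force: [0.5, -0.7, -0.3]
gripper_width: 6.2
t 11.1 tcp [599.7 286.  140.3] yaw 0.382 F [ 0.5 -0.7 -0.3] w 6.2 tilt [ 0.0001 -0.0001]
row: [0.0001, -0.0005, 0.0007] turn -0.0 alt 1.0
```

View pics/r2.png

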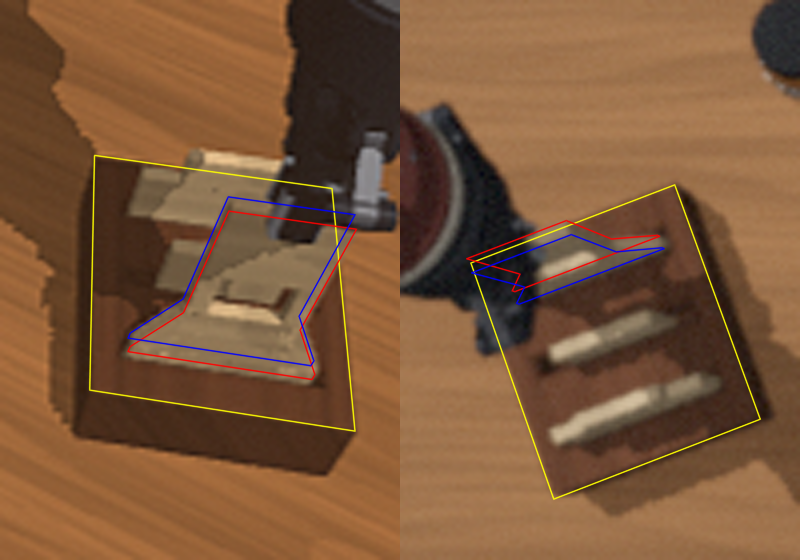

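The template is in the slot: scene (220,360) shows the shoulder at the mouth, close to the model. There's no floor contact force yet, so I'll press down gently until it touches.

```bash
for i in 1; do python3 -m handwheel '[[[0,0,0,0.003,0],[0,0,0,0.003,0],[0,0,0,0.003,0]]]'|grep -v rot; done
python3 -m handwheel '[[[0,0,0,0.003,0],[0,0,0,0.003,0],[0,0,0,0.003,0]]]'|grep -v rot
```

```text
time: 11.5
ee_pos: [600.3, 286.0, 140.0]
force: [-0.4, -0.9, 5.0]
gripper_width: 5.9
time: 11.8
ee_pos: [600.9, 286.2, 140.0]
force: [0.5, -1.1, 10.7]
gripper_width: 6.2
```

Floor contact is confirmed: z stays at 140.0 while the force rises from 5 to 10.7 N. I'll ease off, hold, release and lift away.

```bash
python3 -m handwheel '[[[0,0,0,-0.003,0],[0,0,0,-0.003,0],[0,0,0,-0.003,0],[10,0,0,-0.003,0],[20,0,0,-0.003,0],[30,0,0,-0.003,0],[40,0,0,-0.003,0],[40,0,0,-0.003,0],[40,0,0,-0.003,0]]]'|grep -v rot
python3 -m handwheel '[[[40,0,0,-0.03,0],[40,0,0,-0.08,0],[40,0,0,-0.16,0],[40,0,0,-0.26,0],[40,0,0,-0.36,0],[40,0,0,-0.4,0],[40,0,0,-0.4,0],[40,0,0,-0.4,0]]]'|grep -v rot
python3 - <<'E'
from ov import *
from station import snapshot,ctrl
D={n:snapshot(n) for n in('scene','top')}
r=pickle.load(open('fit.pkl','rb'))['rack'];p=world(r,[(45,0,0)])[0];p[2]=r[2]
out=[(-46,40),(46,40),(46,45),(28,83),(28,170),(-28,170),(-28,83),(-46,45)]
pol=[(world(p,[(4,y,10+z) for y,z in out]),(0,0,255))]
a=[overlay('','scene',D['scene']['image'],400,190,100,140,4,pol),overlay('','top',D['top']['image'],140,140,100,140,4,pol)]
b=[cv2.resize(overlay('','scene',D['scene']['image'],150,80,260,130,1.54,[]),(400,200)),cv2.resize(D['top']['image'][100:300,210:610,::-1],(400,200))]
cv2.imwrite('pics/end.png',np.hstack([np.vstack([a[0][60:460],b[0]]),np.vstack([a[1][60:460],b[1]])]))
for n in D: # change of the bystander/strip regions since the start
    d=np.abs(D[n]['image'].astype(int)-C[n]['image']).mean(2)
    R={'scene':dict(strip=(300,115,30,60),mouth=(303,260,18,28),jar=(350,288,38,42),mallet=(168,212,108,72)),'top':dict(strip=(350,262,40,18),mouth=(290,145,18,20),jar=(225,135,32,32),mallet=(338,120,114,42))}[n]
    print(n,{k:round(d[y:y+h,x:x+w].mean(),1) for k,(x,y,w,h) in R.items()})
E
```

```text
time: 12.7
ee_pos: [599.6, 286.0, 138.9]
force: [0.1, 0.1, 0.0]
gripper_width: 39.9
time: 13.5
ee_pos: [599.9, 286.1, 299.1]
force: [-0.1, -0.8, -0.2]
gripper_width: 39.9
scene {'strip': np.float64(4.3), 'mouth': np.float64(4.0), 'jar': np.float64(3.3), 'mallet': np.float64(4.3)}
top {'strip': np.float64(4.2), 'mouth': np.float64(4.0), 'jar': np.float64(3.8), 'mallet': np.float64(4.1)}
```

View pics/end.png

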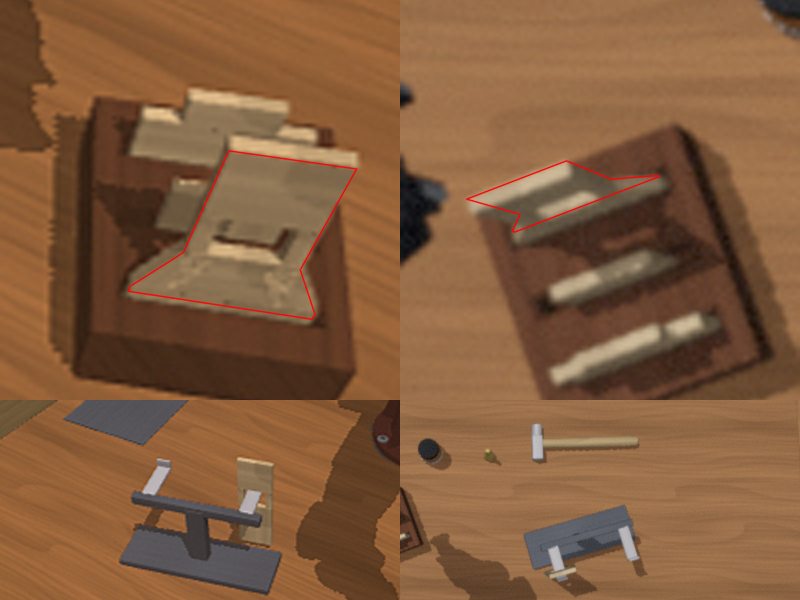

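The template stands free in the slot and matches the seated model (scene 235,230). The straight template, mouthpiece, jar and hammer look unchanged, with pixel differences at noise level. Handing in.

```bash
python3 -c "
from station import ctrl
print(ctrl.finish_job(), ctrl.read_state()['time'])"
```

```text
the job is handed in; nothing more can be done
the job is handed in; nothing more can be done
```

The bell-shaped template is in the rack's empty slot, upright and foot down, and I handed the job in at about 13.6 s of the 48 s allowed. No verdict was reported.

I lifted it off the stand's -y hook and carried it over the stand. I lowered it until it touched the slot floor: TCP height stayed at 140.0 mm while the force rose from 5 to 10.7 N. Then I eased off, released it and raised the gripper clear.

**Last checks that agreed:**
- In the scene camera the released template matches the seated model to about 1 px (2 mm).
- The straight template, mouthpiece, jar and hammer show only noise-level changes (about 4 grey levels) in both cameras.
- The final tool force was about 0 N.

**Checks that disagreed:**
- **Top camera:** it is about 1 px (2 mm) off the scene camera for both the rack and the template, so I relied mostly on the scene view for the final fit.
- **Grip:** the finger opening read about 6 mm on an 8 mm plate. In the images the fingertips overlapped the tab less than the reported tool position implies. I put the template back on the hook once for a deeper grip, and it held without visible slip after that.

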